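Hang the loading pail on the spring tester

TASK

The small steel pail is the dead load for the torsion-spring tester. Swing its folded bail upright while the pail stays standing where it is, then carry the pail by the bail's loop to the tester and hang the loop on the hook of the sprung arm. Put the load on gently, without a jolt and without forcing the arm down further than the pail's own weight takes it: lower slowly by feel until the arm carries the whole pail, only then let go, and leave it hanging still; leave the other things on the bench where they are.

Things in the scene. Friction and masses are not known exactly. Their poses are not given: they have to be found in the camera images.
- pail: small open steel pail, 83 mm across and 66 mm high, bolted-in steel discs inside; origin at the centre of its underside, z up through its mouth, y along the line of the two bail pivots, -x the side to which the bail is folded. Total mass differs from day to day, 0.3 to 0.95 kg, and is not measured
- bail (a joint): swing of the pail's light bail (5.6 mm wire) about its pivots, 62 mm above the pail's underside: 0 level towards the pail's -x, 1.571 upright, range 0 to 2.8. Stiff pivots (0.016 N m of friction) hold it where it is left; it starts at 0.4 to 0.7. Legs at y +-47 mm run to a cross wire 55 mm from the pivot line, which rises in the middle into a narrow loop. A fingertip can push it up from outside
- bail_eye (a point): the point that rests on the hook: middle of the underside of the loop's end wire, 80 mm from the pivot line. The loop: legs straight from 57 to 79 mm from the pivot line, 26.6 mm wide outside, 15.4 mm inside, outer end at 86 mm, no bar across its foot. Taken across its two legs from above, its inside stays free for the hook
- spring_tester: fixed grey stand with an upright post about 205 mm high; origin at the bench top under the arm's hinge, which is 183 mm up; the sprung arm points to its -x and slightly up; thin round disc on the arm's -y side (52 mm radius about the hinge)
- spring_arm (a joint): angle of the arm below its upper stop (rad): 0 unloaded, range 0 to 0.42; a torsion spring of about 4.2 N m/rad, lightly damped, pushes it up; at the hook, 135 mm from the hinge, that is about 230 N/m, so the pail draws the hook down by 11 to 38 mm depending on its mass
- hook_seat (a point): top of the 6 mm rod at the bottom of the upturned hook at the arm's front end, where the loop comes to rest (about 208 mm high when unloaded)
- hook_tip (a point): upper end of the hook's nose, about 13 mm in front of the seat (the tester's -x) and 25 mm above it. The loop goes over the nose and drops behind it, the rod passing through the loop; the mouth between nose and arm is about 25 mm long, the arm behind it 6 mm thick
- weight_0: brass check weight, 38 mm wide, 28 mm high; bystander, origin under its centre
- weight_1: brass check weight, 30 mm wide, 26 mm high; bystander, origin under its centre
- weight_2: brass check weight, 24 mm wide, 32 mm high; bystander, origin under its centre
- loupe: black stand loupe, 39 mm wide, 32 mm high; bystander, origin under its centre
- caliper: digital caliper lying flat, 233 mm long, 11 mm thick; bystander, long axis y
- marker: felt marker lying, 135 mm long; bystander, long axis y
- v_anvil: black V anvil, 41 mm wide, 47 mm high; bystander, origin under its centre

How it is judged:
By the outcome, as a careful person would: the job done as asked, in the order asked, and still so for the second after the job is handed in, with the robot touching nothing.
It also fails if it takes over 67 s, if anything falls off the work surface, if the arm or the gripper's body presses on something with over 40 N, if the wrist force passes 120 N, or if a joint passes its speed limit or range.

ROBOT

A 6-joint arm with a two-finger parallel gripper is mounted at the origin on a cart in front of the work surface, level with it; the furniture and walls round the work are solid. World frame = base frame: x ahead of the robot, y to its left, z up, the work surface at z = 0. Lengths are in m, angles in rad, forces in N, time in s.
With the tool pointing down it reaches from about 0.375 to 0.9 m from the base axis. Payload 3.1 kg.
Tool frame: the origin (TCP) lies at the very end of the fingers, on their centre line; the grasp point (between the pads) lies 19 mm behind it (robot.grip_depth is the distance from the TCP to the grasp point, in m); z points along the fingers, y is the direction in which the jaws open and shut (so a half turn about z gives the same grasp; the last joint's range is limited). The gripper opens to 87 mm and grips with 3 to 60 N. Pads are 19 mm wide; open, the fingers measure 117 mm over their backs; the gripper's body (75 mm by 190 mm) begins 51 mm behind the grasp point.
Start: joints at [1.167, 0.527, 1.433, -0, 1.181, -0.178], TCP at [0.139, 0.609, 0.223] pointing down, gripper open.
Joint ranges: [-3.08, 3.08], [-0.75, 2.2], [0.22, 2.44], [-1.43, 4.57], [0, 2.65], [-2.85, 2.85]. Speed limits (rad/s): [2.79, 2.79, 3.14, 3.14, 3.14, 3.14].

INTERFACE

Orientations are given as a unit quaternion [x, y, z, w].
In Python, from rig import robot gives the robot as it stands.
- The arm moves only by the tool drive_tool, never from a script. Its argument "series" is a list of rows, each a list of 7 numbers: the shift along the tool's x, y, z in m, then the turn, a rotation vector about the tool's x, y, z in degrees, then the opening, from 0 (shut) to 1 (fully open). A call has 1 to 5 rows; each row shifts and turns the commanded pose from where the row before left it, along the tool's axes as they then stand; what a row does not reach is not made up. A row lasts 1/8 s, in which the tool goes at most 62.5 mm and 10.7 degrees, less where a joint would pass 70% of its speed; a pose out of reach is approached as far as the arm can. A call is refused whole if a number of a shift passes 0.0625 or a number of a turn 10.7, either way. A call with a gripper value outside its range is refused whole. The fingers move at their own pace and stop on an object; "squeeze" is the grip in N (left out, the last holds). Time passes only in rows, so rows that do not move let the fingers close. It gives the time, the measured TCP pose, the force and the opening at its end, in the units of the state.
- robot.get_obs(): the state, without advancing time (a new reading comes with each control period).
- robot.camera(name): name is "scene" or "side" or "wrist"; returns (picture, depth): 420x560x3 uint8, blue, green, red; 420x560 float32, m along the optical axis (not along the pixel's ray), 0 where there is no reading.
- robot.camera_model(name): a dict with "fx", "fy", "cx", "cy" (pixels), "R" (3x3) and "t" (3): a world point X has camera coordinates R X + t. Camera axes: x right, y down, z forward; pixel columns grow to the right and rows downward; lengths in m; the calibration is good to about 2 mm. A picture is of the moment at which its call begins: read the wrist's pose just before it. camera_model takes no time and is no camera call; for the wrist camera it gives the pose at the moment of the call.
- robot.hand_in(): hands the job in, once; it reports no verdict.
The state is a dict: "time": time; "q": joint angles; "joint_velocities": joint speeds; "joint_torque": joint torques, N m; "position": TCP position; "tool_rot": TCP orientation; "ft_force": force on the tool from outside, world axes, zero at the start; "moment": the same for the moment, N m; "grip_width": finger opening in m.
Only numpy, scipy, OpenCV 4.12 (cv2) and the standard library are available. Lean on these libraries where they do the work, as an engineer would, in place of code of your own. Each camera call takes 0.05 s, during which the arm holds its last target. There are 200 camera calls.

## Working session

There is one attempt and no reset: what is moved stays moved. The work goes in short steps, Python scripts to look and compute and a tool call to move; the robot and the scene stay as the last step left them, time stands still between calls to the robot, and variables do not carry over. Pictures are saved under pics/ and viewed, about 8 in all and at most 12, crops included, and the job is handed in when it is done.

Besides the shell and the picture viewer there is one more tool, called after ">>>" by a JSON object that holds its "fn" and its "kwargs". drive_tool: Moves the arm, as the interface text tells. Its arguments: {"type":"object","properties":{"series":{"type":"array"},"squeeze":{"type":"number"}},"required":["series"]}

```bash
mkdir -p pics
cat > h.py <<'E'
import numpy as np, cv2
from rig import robot
from scipy.spatial.transform import Rotation as Rn
def shot(n,f):
    m=robot.camera_model(n); p,d=robot.camera(n); cv2.imwrite(f'pics/{f}.png',p); np.savez(f'pics/{f}.npz',d=d,p=p,**{k:np.array(m[k]) for k in m}); return p,d,m
def load(f): return np.load(f'pics/{f}.npz')
def cloud(z):
    d=z['d'];v,u=np.mgrid[:d.shape[0],:d.shape[1]]
    c=np.stack([(u-z['cx'])/z['fx']*d,(v-z['cy'])/z['fy']*d,d],-1)
    w=(c-z['t'])@z['R']; w[d==0]=np.nan; return w
E
python3 - <<'E'
from h import *
for n in ('scene','side'):
    p,d,m=shot(n,n+'0'); print(n,m['fx'],(-np.array(m['R']).T@m['t']).round(3))
a=cv2.imread('pics/scene0.png');b=cv2.imread('pics/side0.png')
o=robot.get_obs(); print({k:np.round(o[k],3) for k in o})
E
```

```text
scene 446.1327808795043 [ 0.002 -0.743  0.582]
side 545.6220430332108 [-0.152  1.024  1.003]
{'time': np.float64(0.1), 'q': array([ 1.168,  0.528,  1.434, -0.   ,  1.181, -0.178]), 'joint_velocities': array([-0.   , -0.001, -0.003, -0.001,  0.002,  0.   ]), 'joint_torque': array([ -0.   , -44.099, -17.715,   0.063,   0.053,  -0.   ]), 'position': array([0.139, 0.609, 0.222]), 'tool_rot': array([ 0.112,  0.994, -0.001, -0.   ]), 'ft_force': array([ 0.   ,  0.322, -0.448]), 'moment': array([-0.033, -0.021, -0.012]), 'grip_width': np.float64(0.087)}
```

View pics/scene0.png

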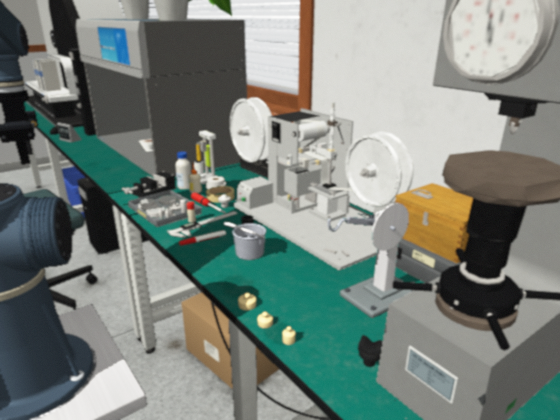

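View pics/side0.png

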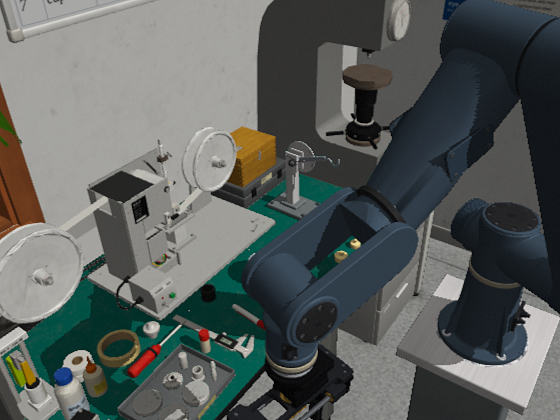

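The scene view shows the pail at (250,240), its bail folded towards (228,225), and the tester's post at (385,265) with its disc at (390,228). The side view shows the tester's arm and hook at (335,160). The robot hides the pail in that view.

Run:
```python
from h import *
z=load('scene0');w=cloud(z);p=z['p']
c1=cv2.resize(p[205:275,205:285],None,fx=5,fy=5,interpolation=2)
c2=cv2.resize(p[190:310,320:420],None,fx=4,fy=4,interpolation=2)
z2=load('side0');c3=cv2.resize(z2['p'][130:220,260:350],None,fx=4,fy=4,interpolation=2)
o=np.zeros((600,800,3),np.uint8)
o[:350,:400]=c1;o[:480,400:]=c2;o[350:600,0:360]=c3[:250];cv2.imwrite('pics/c1.png',o)
# pail cloud
s=w[215:265,220:275].reshape(-1,3)
for lo,hi in((.004,.03),(.03,.058),(.058,.068),(.068,.2)):
    q=s[(s[:,2]>lo)&(s[:,2]<hi)];print(lo,len(q),np.nanpercentile(q,[2,50,98],axis=0).round(3).tolist())
w2=cloud(z2)
for nm,W,r in(('scene',w,(190,315,335,420)),('side',w2,(135,220,265,345))):
    s=W[r[0]:r[1],r[2]:r[3]].reshape(-1,3)
    s=s[np.isfinite(s[:,0])]
    for lo in np.arange(0,.26,.02):
        q=s[(s[:,2]>lo)&(s[:,2]<lo+.02)&(s[:,0]>.2)&(s[:,0]<1.)]
        if len(q)>3:print(nm,lo.round(2),len(q),np.percentile(q,[3,50,97],axis=0).round(3).tolist())
for (v,u) in [(158,335),(160,325),(158,315),(157,340),(162,339)]:print(u,v,w2[v,u].round(3))
```

```text
0.004 552 [[0.516, 0.101, 0.005], [0.614, 0.226, 0.02], [0.708, 0.375, 0.029]]
0.03 495 [[0.515, 0.097, 0.031], [0.552, 0.134, 0.045], [0.645, 0.286, 0.057]]
0.058 221 [[0.513, 0.093, 0.058], [0.555, 0.138, 0.064], [0.594, 0.179, 0.068]]
0.068 113 [[0.487, 0.081, 0.068], [0.518, 0.11, 0.094], [0.589, 0.179, 0.114]]
scene 0.0 2375 [[0.586, -0.246, 0.0], [0.661, -0.174, 0.012], [0.809, -0.053, 0.019]]
scene 0.02 2159 [[0.664, -0.219, 0.02], [0.794, -0.025, 0.022], [0.925, 0.145, 0.037]]
scene 0.04 418 [[0.675, -0.216, 0.04], [0.805, -0.183, 0.05], [0.908, 0.17, 0.059]]
scene 0.06 473 [[0.675, -0.216, 0.061], [0.807, -0.176, 0.071], [0.91, 0.151, 0.079]]
scene 0.08 335 [[0.675, -0.216, 0.08], [0.817, -0.184, 0.09], [0.911, 0.119, 0.099]]
scene 0.1 352 [[0.675, -0.217, 0.1], [0.819, -0.178, 0.108], [0.908, 0.135, 0.119]]
scene 0.12 366 [[0.659, -0.219, 0.121], [0.828, -0.062, 0.132], [0.846, 0.036, 0.14]]
scene 0.14 627 [[0.486, -0.389, 0.141], [0.819, -0.169, 0.151], [0.839, 0.03, 0.159]]
scene 0.16 1131 [[0.487, -0.412, 0.161], [0.637, -0.22, 0.165], [0.839, -0.048, 0.179]]
scene 0.18 
[... 720 characters left out ...]
71, 0.11], [0.869, -0.18, 0.12]]
side 0.12 453 [[0.608, -0.38, 0.12], [0.702, -0.372, 0.131], [0.864, -0.18, 0.139]]
side 0.14 477 [[0.608, -0.381, 0.141], [0.684, -0.371, 0.15], [0.818, -0.179, 0.159]]
side 0.16 474 [[0.616, -0.426, 0.161], [0.667, -0.374, 0.167], [0.827, -0.178, 0.179]]
side 0.18 263 [[0.616, -0.282, 0.18], [0.665, -0.196, 0.191], [0.828, -0.163, 0.199]]
side 0.2 280 [[0.527, -0.219, 0.201], [0.644, -0.207, 0.208], [0.701, -0.177, 0.219]]
side 0.22 76 [[0.517, -0.22, 0.22], [0.656, -0.214, 0.225], [0.692, -0.187, 0.234]]
335 158 [ 0.634 -0.374  0.111]
325 160 [ 0.563 -0.19   0.212]
315 158 [ 0.6   -0.192  0.207]
340 157 [ 0.613 -0.37   0.123]
339 162 [ 0.516 -0.19   0.22 ]
```

View pics/c1.png

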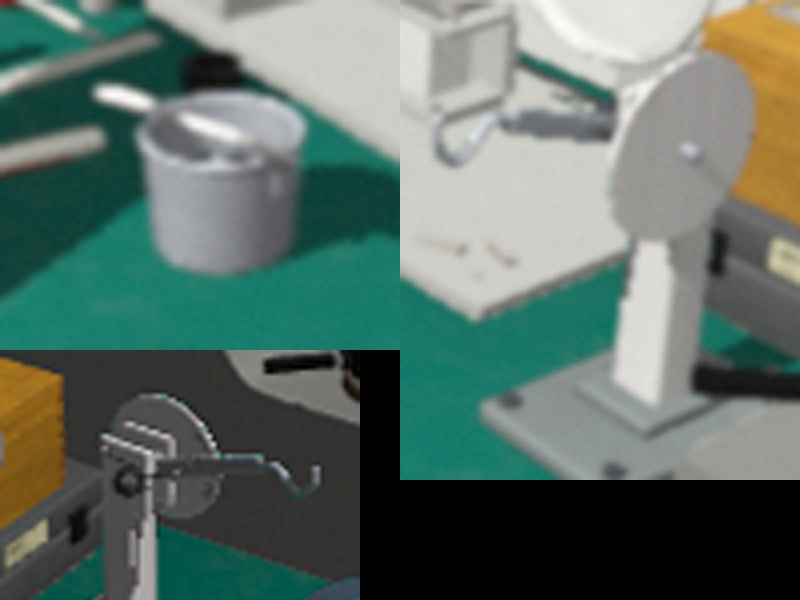

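The crop shows the pail with its mouth open and the bail leaning up to the left, its end at crop (100,95). The tester's arm points to world -x, and its hook is at about (0.52,-0.19). Next I fit the pail rim, the bail and the arm.

Run:
```python
from h import *
z=load('scene0');w=cloud(z)
s=w[210:265,215:275].reshape(-1,3);s=s[np.isfinite(s[:,0])]
from scipy.optimize import least_squares
near=np.hypot(s[:,0]-.555,s[:,1]-.135)<.1
b=s[near&(s[:,2]>.0715)]
print(b[np.argsort(b[:,2])][::4].round(3).tolist())
q=s[near&(s[:,2]>.012)&(s[:,2]<.05)&(s[:,1]<.15)]
f=least_squares(lambda a:np.hypot(q[:,0]-a[0],q[:,1]-a[1])-a[2],[.555,.14,.04],loss='soft_l1',f_scale=.002);print('body',f.x.round(4),len(q))
q=s[near&(s[:,2]>.060)&(s[:,2]<.0685)]
q=q[np.abs(np.hypot(q[:,0]-f.x[0],q[:,1]-f.x[1])-.04)<.006]
g=least_squares(lambda a:np.hypot(q[:,0]-a[0],q[:,1]-a[1])-a[2],f.x,loss='soft_l1',f_scale=.002);print('rim',g.x.round(4),len(q))
for nm in('side0','scene0'):
    W=cloud(load(nm)).reshape(-1,3)
    q=W[(W[:,0]>.49)&(W[:,0]<.66)&(W[:,2]>.185)&(W[:,2]<.26)&(abs(W[:,1]+.19)<.022)]
    for x in np.arange(.5,.66,.008):
        t=q[(q[:,0]>=x)&(q[:,0]<x+.008)]
        if len(t):print(nm,x.round(3),len(t),t.min(0).round(3),np.median(t,0).round(3),t.max(0).round(3))
    q=W[(W[:,0]>.58)&(W[:,0]<.72)&(W[:,2]>.125)&(W[:,2]<.24)&(abs(W[:,1]+.215)<.012)]
    if len(q)>10:print('disc',np.percentile(q,[1,50,99],axis=0).round(3), np.polyfit(q[:,0],q[:,1],1))
```

```text
[[0.556, 0.088, 0.072], [0.549, 0.086, 0.075], [0.545, 0.084, 0.08], [0.544, 0.083, 0.083], [0.532, 0.083, 0.087], [0.536, 0.084, 0.091], [0.528, 0.081, 0.091], [0.531, 0.081, 0.093], [0.518, 0.097, 0.094], [0.524, 0.084, 0.094], [0.515, 0.111, 0.095], [0.52, 0.092, 0.095], [0.524, 0.093, 0.096], [0.498, 0.154, 0.097], [0.515, 0.111, 0.097], [0.516, 0.103, 0.097], [0.508, 0.113, 0.098], [0.51, 0.111, 0.101], [0.497, 0.109, 0.106], [0.496, 0.107, 0.109], [0.489, 0.118, 0.11], [0.487, 0.129, 0.112], [0.486, 0.122, 0.112], [0.488, 0.117, 0.114]]
body [0.5535 0.1379 0.0372] 367
rim [0.5531 0.1379 0.0403] 189
side0 0.516 14 [ 0.516 -0.193  0.207] [ 0.518 -0.189  0.221] [ 0.524 -0.185  0.23 ]
side0 0.524 7 [ 0.525 -0.193  0.202] [ 0.528 -0.188  0.206] [ 0.531 -0.186  0.208]
side0 0.532 7 [ 0.534 -0.192  0.203] [ 0.537 -0.191  0.208] [ 0.54  -0.186  0.215]
side0 0.54 8 [ 0.541 -0.194  0.209] [ 0.543 -0.19   0.214] [ 0.547 -0.183  0.222]
side0 0.548 5 [ 0.549 -0.19   0.219] [ 0.553 -0.189  0.219] [ 0.556 -0.188  0.224]
side0 0.556 6 [ 0.558 -0.195  0.212] [ 0.563 -0.19   0.219] [ 0.563 -0.18
[... 1959 characters left out ...]
219]
scene0 0.596 19 [ 0.596 -0.199  0.201] [ 0.6   -0.198  0.209] [ 0.603 -0.195  0.216]
scene0 0.604 22 [ 0.604 -0.2    0.199] [ 0.608 -0.197  0.208] [ 0.612 -0.195  0.213]
scene0 0.612 24 [ 0.612 -0.206  0.195] [ 0.617 -0.198  0.202] [ 0.62  -0.194  0.211]
scene0 0.62 34 [ 0.62  -0.208  0.193] [ 0.625 -0.199  0.203] [ 0.627 -0.17   0.208]
scene0 0.628 14 [ 0.63  -0.205  0.191] [ 0.633 -0.199  0.199] [ 0.635 -0.197  0.205]
scene0 0.636 9 [ 0.637 -0.2    0.19 ] [ 0.639 -0.198  0.199] [ 0.644 -0.195  0.202]
scene0 0.652 6 [ 0.657 -0.188  0.191] [ 0.659 -0.186  0.2  ] [ 0.66  -0.183  0.207]
disc [[ 0.62  -0.222  0.129]
 [ 0.667 -0.218  0.186]
 [ 0.716 -0.213  0.233]] [-0.0459566  -0.18770568]
```

```bash
cat >> h.py <<'E'
def yawR(a):  # tool down, tool y at world angle a (deg)
    a=np.deg2rad(a); y=np.array([np.cos(a),np.sin(a),0]); z=np.array([0,0,-1.]); return np.stack([np.cross(y,z),y,z],1)
def plan(pos,a,n,p0=None,R0=None):
    o=robot.get_obs(); p=np.array(o['position'] if p0 is None else p0); R=Rn.from_quat(o['tool_rot']).as_matrix() if R0 is None else R0
    Rt=yawR(a); rv=Rn.from_matrix(R.T@Rt).as_rotvec()/n; d=(np.array(pos)-p)/n
    for i in range(n):
        print(np.round(R.T@d,4).tolist(),np.rad2deg(rv).round(2).tolist()); R=R@Rn.from_rotvec(rv).as_matrix()
def st(t=''):
    o=robot.get_obs(); R=Rn.from_quat(o['tool_rot']).as_matrix()
    print(t,'t',round(float(o['time']),2),'p',np.round(o['position'],4),'yaw',np.rad2deg(np.arctan2(R[1,1],R[0,1])).round(1),'tz',R[:,2].round(3),'F',np.round(o['ft_force'],2),'M',np.round(o['moment'],2),'w',round(float(o['grip_width']),4),'q6',round(float(o['q'][5]),2))
E
python3 -c "
from h import *
plan((.451,.1126,.17),104,12); st()"
```

```text
[-0.0346, -0.0345, 0.0044] [-0.01, -0.0, -2.24]
[-0.0332, -0.0358, 0.0044] [-0.01, -0.0, -2.24]
[-0.0318, -0.0371, 0.0044] [-0.01, -0.0, -2.24]
[-0.0303, -0.0383, 0.0044] [-0.01, -0.0, -2.24]
[-0.0288, -0.0395, 0.0043] [-0.01, -0.0, -2.24]
[-0.0272, -0.0406, 0.0043] [-0.01, -0.0, -2.24]
[-0.0256, -0.0416, 0.0043] [-0.01, -0.0, -2.24]
[-0.0239, -0.0426, 0.0043] [-0.01, -0.0, -2.24]
[-0.0223, -0.0435, 0.0043] [-0.01, -0.0, -2.24]
[-0.0205, -0.0443, 0.0043] [-0.01, -0.0, -2.24]
[-0.0188, -0.0451, 0.0043] [-0.01, -0.0, -2.24]
[-0.017, -0.0458, 0.0043] [-0.01, -0.0, -2.24]
 t 0.1 p [0.139  0.6087 0.2217] yaw 77.1 tz [-0.001 -0.002 -1.   ] F [ 0.    0.32 -0.45] M [-0.03 -0.02 -0.01] w 0.0873 q6 -0.18
```

>>> {"fn": "drive_tool", "kwargs": {"series": [[-0.0346,-0.0345,0.0044,0,0,-2.24,0],[-0.0332,-0.0358,0.0044,0,0,-2.24,0],[-0.0318,-0.0371,0.0044,0,0,-2.24,0],[-0.0303,-0.0383,0.0044,0,0,-2.24,0],[-0.0288,-0.0395,0.0043,0,0,-2.24,0]], "squeeze": 20}}

```text
time: 0.72
position: [0.2699, 0.4011, 0.2003]
tool_rot: [0.014, 1.0, -0.0, -0.0]
ft_force: [-0.1, 0.3, -0.4]
grip_width: 0.0451
```

>>> {"fn": "drive_tool", "kwargs": {"series": [[-0.0272,-0.0406,0.0043,0,0,-2.24,0],[-0.0256,-0.0416,0.0043,0,0,-2.24,0],[-0.0239,-0.0426,0.0043,0,0,-2.24,0],[-0.0223,-0.0435,0.0043,0,0,-2.24,0],[-0.0205,-0.0443,0.0043,0,0,-2.24,0]]}}

```text
time: 1.35
position: [0.4, 0.1943, 0.1789]
tool_rot: [-0.084, 0.997, 0.0, -0.0]
ft_force: [-0.1, 0.2, -0.2]
grip_width: 0.0017
```

>>> {"fn": "drive_tool", "kwargs": {"series": [[-0.0188,-0.0451,0.0043,0,0,-2.24,0],[-0.017,-0.0458,0.0043,0,0,-2.24,0],[0,0,0,0,0,0,0]]}}

```text
time: 1.72
position: [0.4536, 0.1104, 0.1702]
tool_rot: [-0.119, 0.993, -0.0, 0.001]
ft_force: [-0.3, 0.1, -0.4]
grip_width: 0.0007
```

Run:
```python
from h import *
st()
p,d,m=shot('wrist','w1'); q,_,_=shot('scene','s1')
W=cloud(load('w1')).reshape(-1,3)
o=np.zeros((600,800,3),np.uint8);o[:420,:560]=p
c=cv2.resize(q[170:270,190:310],None,fx=2,fy=2,interpolation=2);o[400:600,560:800]=c;cv2.imwrite('pics/v1.png',o)
s=W[(np.hypot(W[:,0]-.553,W[:,1]-.138)<.1)&(W[:,2]>.05)&(W[:,2]<.13)]
for lo in np.arange(.05,.125,.01):
    t=s[(s[:,2]>lo)&(s[:,2]<lo+.01)]
    if len(t): print(lo.round(2),len(t),np.percentile(t,[2,50,98],axis=0).round(3).tolist())
```

```text
t 1.73 p [0.4536 0.1104 0.1702] yaw 103.7 tz [ 0.001 -0.    -1.   ] F [-0.28  0.07 -0.38] M [ 0.09  0.05 -0.03] w 0.0007 q6 -1.81
0.05 7 [[0.553, 0.134, 0.05], [0.554, 0.135, 0.053], [0.556, 0.135, 0.054]]
```

View pics/v1.png

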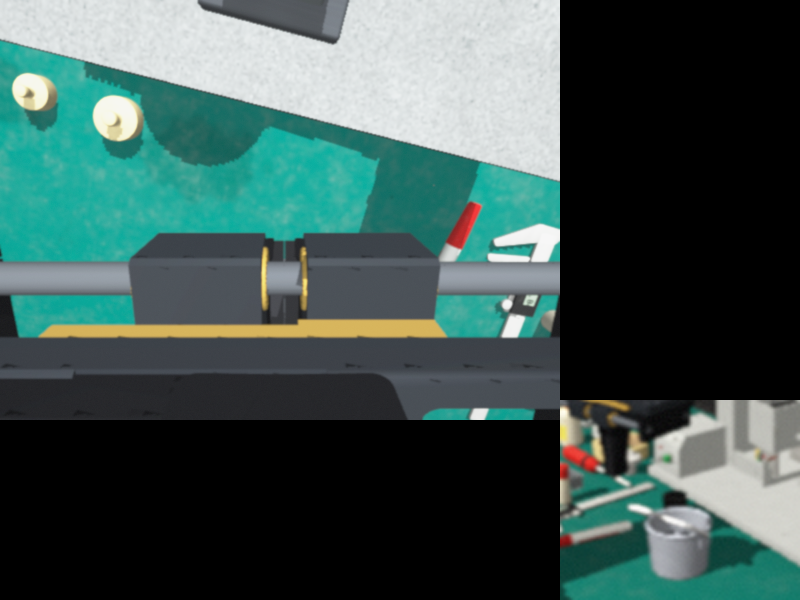

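The wrist camera faces away from the pail, with check weights, marker and caliper in view. The scene inset shows the closed fingers at (615,440), left of and above the pail at (680,545). I lower the fingers and push the bail slowly towards pail +x.

>>> {"fn": "drive_tool", "kwargs": {"series": [[0,0.003,0.026,0,0,0,0],[0,0,0.026,0,0,0,0],[0,0,0.026,0,0,0,0],[-0.008,0,0,0,0,0,0],[-0.008,0,0,0,0,0,0]]}}

```text
time: 2.45
position: [0.4669, 0.1208, 0.0933]
tool_rot: [-0.123, 0.992, -0.0, 0.001]
ft_force: [0.7, 0.9, -0.4]
grip_width: 0.0003
```

>>> {"fn": "drive_tool", "kwargs": {"series": [[-0.005,0,0,0,0,0,0],[-0.005,0,0,0,0,0,0],[-0.005,0,0,0,0,0,0],[-0.005,0,0,0,0,0,0],[-0.005,0,0,0,0,0,0]]}}

```text
time: 3.08
position: [0.4907, 0.1258, 0.0927]
tool_rot: [-0.122, 0.993, 0.0, 0.0]
ft_force: [-2.6, -0.6, 1.4]
grip_width: 0.0006
```

Run:
```python
from h import *
st(); p,d,m=shot('scene','s2'); cv2.imwrite('pics/v2.png',cv2.resize(p[150:270,180:320],None,fx=5,fy=5,interpolation=2))
```

```text
t 3.08 p [0.4907 0.1258 0.0927] yaw 104.0 tz [ 0.  0. -1.] F [-2.59 -0.58  1.44] M [-0.12  0.4  -0.03] w 0.0006 q6 -1.78
```

View pics/v2.png

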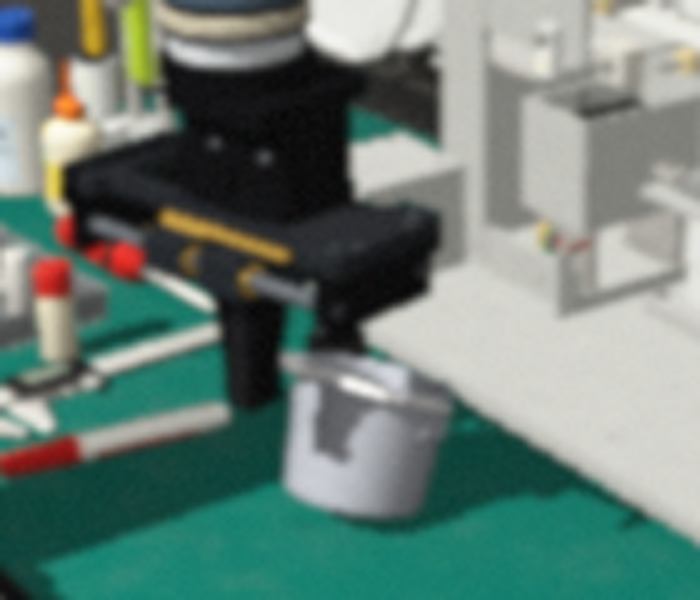

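The picture shows the pail tipping away from the fingers: its rim is tilted and the bail end is jammed on the finger at (285,360). Friction is locking the flat push. I back off slowly, and will push again along the bail's arc, upward as well as inward.

>>> {"fn": "drive_tool", "kwargs": {"series": [[0.003,0,0,0,0,0,0],[0.003,0,0,0,0,0,0],[0.003,0,0,0,0,0,0],[0.004,0,0,0,0,0,0],[0.004,0,0,0,0,0,0]]}}

```text
time: 3.75
position: [0.4732, 0.1216, 0.0925]
tool_rot: [-0.122, 0.993, 0.0, -0.0]
ft_force: [-0.3, -0.6, 0.3]
grip_width: 0.0005
```

>>> {"fn": "drive_tool", "kwargs": {"series": [[0.005,0,0,0,0,0,0],[0.01,0,0,0,0,0,0],[0.01,0,0,0,0,0,0],[0,0,0,0,0,0,0]]}}

```text
time: 4.25
position: [0.4484, 0.1155, 0.0925]
tool_rot: [-0.122, 0.993, 0.0, -0.001]
ft_force: [-0.6, -0.2, -0.2]
grip_width: 0.0004
```

```bash
cat >> h.py <<'E'
from scipy.optimize import least_squares
def fitpail(f,c0=(.553,.138),zmax=.16):
    w=cloud(load(f))[150:290,190:320].reshape(-1,3); s=w[np.isfinite(w[:,0])]
    s=s[np.hypot(s[:,0]-c0[0],s[:,1]-c0[1])<.1]
    q=s[(s[:,2]>.012)&(s[:,2]<.05)&(s[:,1]<c0[1]+.012)&(np.hypot(s[:,0]-c0[0],s[:,1]-c0[1])<.05)]
    g=least_squares(lambda a:np.hypot(q[:,0]-a[0],q[:,1]-a[1])-.0385,list(c0),loss='soft_l1',f_scale=.002); print('centre',g.x.round(4),len(q))
    return s,g.x
E
python3 - <<'E'
from h import *
st(); p,d,m=shot('scene','s3'); cv2.imwrite('pics/v3.png',cv2.resize(p[180:270,190:310],None,fx=5,fy=5,interpolation=2))
fitpail('scene0');s,c=fitpail('s3')
b=s[(s[:,2]>.0715)&(s[:,0]>.48)];b=b[np.argsort(b[:,2])];print(len(b),b[::5].round(3).tolist())
E
```

```text
t 4.25 p [0.4484 0.1155 0.0925] yaw 104.0 tz [-0.001  0.    -1.   ] F [-0.63 -0.24 -0.17] M [0.05 0.01 0.  ] w 0.0004 q6 -1.8
centre [0.5541 0.1393] 367
centre [0.5539 0.1394] 361
163 [[0.554, 0.089, 0.072], [0.55, 0.087, 0.077], [0.541, 0.083, 0.081], [0.532, 0.082, 0.087], [0.527, 0.083, 0.091], [0.53, 0.085, 0.092], [0.525, 0.086, 0.093], [0.5, 0.159, 0.094], [0.5, 0.143, 0.095], [0.511, 0.113, 0.095], [0.521, 0.096, 0.096], [0.516, 0.112, 0.096], [0.518, 0.088, 0.097], [0.501, 0.107, 0.103], [0.491, 0.108, 0.108], [0.487, 0.115, 0.109], [0.494, 0.112, 0.111], [0.485, 0.122, 0.112], [0.486, 0.074, 0.206], [0.486, 0.073, 0.212], [0.48, 0.072, 0.22], [0.484, 0.072, 0.229], [0.481, 0.071, 0.237], [0.48, 0.07, 0.247], [0.487, 0.072, 0.255], [0.494, 0.074, 0.258], [0.483, 0.073, 0.26], [0.485, 0.073, 0.262], [0.494, 0.091, 0.262], [0.484, 0.088, 0.263], [0.485, 0.077, 0.263], [0.493, 0.076, 0.264], [0.485, 0.107, 0.272]]
```

View pics/v3.png

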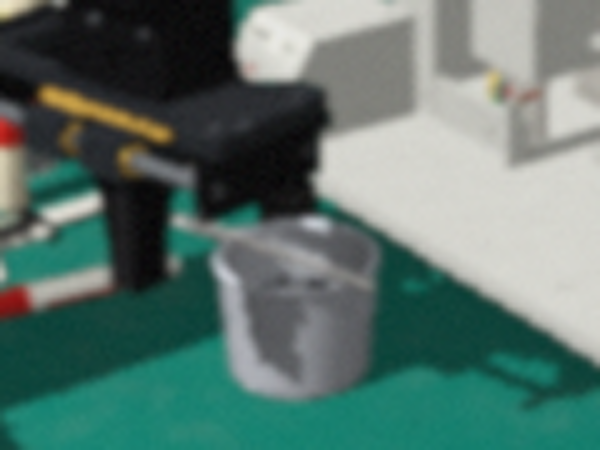

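The pail is standing again at (300,310) and the bail is still at about 36°. The fitted centre has not changed. Now I push along the arc, rising slightly faster than the wire so that friction helps.

>>> {"fn": "drive_tool", "kwargs": {"series": [[-0.014,-0.003,0.0095,0,0,0,0],[-0.009,0,0,0,0,0,0],[-0.0035,0,-0.004,0,0,0,0],[-0.003,0,-0.0045,0,0,0,0],[-0.003,0,-0.004,0,0,0,0]]}}

```text
time: 4.92
position: [0.4821, 0.1207, 0.096]
tool_rot: [-0.122, 0.993, 0.0, 0.0]
ft_force: [-0.6, 0.1, 0.3]
grip_width: 0.0003
```

>>> {"fn": "drive_tool", "kwargs": {"series": [[-0.003,0,-0.004,0,0,0,0],[-0.003,0,-0.0035,0,0,0,0],[-0.0035,0,-0.0035,0,0,0,0],[-0.0035,0,-0.003,0,0,0,0],[-0.0035,0,-0.003,0,0,0,0]]}}

```text
time: 5.55
position: [0.4981, 0.1246, 0.1127]
tool_rot: [-0.122, 0.993, -0.0, -0.0]
ft_force: [-0.1, -0.2, -0.0]
grip_width: 0.0004
```

Run:
```python
from h import *
st(); p,d,m=shot('scene','s4'); cv2.imwrite('pics/v4.png',cv2.resize(p[180:270,190:310],None,fx=4,fy=4,interpolation=2))
s,c=fitpail('s4')
b=s[(s[:,2]>.0715)&(s[:,2]<.16)&(s[:,0]>.46)];b=b[np.argsort(b[:,2])];print(len(b),b[::6].round(3).tolist())
```

```text
t 5.55 p [0.4981 0.1246 0.1127] yaw 104.0 tz [-0. -0. -1.] F [-0.07 -0.23 -0.03] M [0.02 0.04 0.04] w 0.0004 q6 -1.79
centre [0.5539 0.1392] 365
288 [[0.563, 0.089, 0.072], [0.557, 0.09, 0.076], [0.553, 0.087, 0.087], [0.552, 0.086, 0.093], [0.546, 0.085, 0.101], [0.539, 0.088, 0.107], [0.532, 0.118, 0.109], [0.533, 0.106, 0.111], [0.527, 0.114, 0.112], [0.535, 0.099, 0.112], [0.49, 0.121, 0.114], [0.502, 0.116, 0.115], [0.508, 0.116, 0.116], [0.511, 0.117, 0.118], [0.49, 0.115, 0.119], [0.503, 0.117, 0.12], [0.521, 0.114, 0.122], [0.491, 0.111, 0.123], [0.52, 0.116, 0.124], [0.488, 0.116, 0.125], [0.502, 0.116, 0.126], [0.495, 0.112, 0.127], [0.506, 0.116, 0.128], [0.509, 0.117, 0.129], [0.501, 0.112, 0.131], [0.516, 0.119, 0.132], [0.508, 0.115, 0.133], [0.488, 0.12, 0.134], [0.509, 0.116, 0.135], [0.489, 0.126, 0.136], [0.487, 0.126, 0.137], [0.491, 0.111, 0.139], [0.486, 0.125, 0.14], [0.491, 0.11, 0.142], [0.49, 0.122, 0.143], [0.49, 0.126, 0.144], [0.491, 0.114, 0.146], [0.489, 0.12, 0.147], [0.491, 0.114, 0.149], [0.488, 0.127, 0.15], [0.492, 0.121, 0.151], [0.501, 0.111, 0.152], [0.485, 0.127, 0.153], [0.487, 0.129, 0.155], [0.487, 0.134, 0.156], [0.513, 0.112, 0.157], [0.495, 0.106, 0.158], [0.492, 0.106, 0.159]]
```

>>> {"fn": "drive_tool", "kwargs": {"series": [[-0.004,0,-0.003,0,0,0,0],[-0.004,0,-0.003,0,0,0,0],[-0.004,0,-0.002,0,0,0,0],[-0.004,0,-0.002,0,0,0,0],[-0.004,0,-0.0015,0,0,0,0]]}}

```text
time: 6.22
position: [0.5176, 0.1295, 0.1242]
tool_rot: [-0.122, 0.993, 0.0, -0.0]
ft_force: [-0.2, 0.3, -0.7]
grip_width: 0.0004
```

>>> {"fn": "drive_tool", "kwargs": {"series": [[-0.004,0,-0.0015,0,0,0,0],[-0.004,0,-0.001,0,0,0,0],[-0.004,0,-0.001,0,0,0,0],[-0.004,0,-0.0005,0,0,0,0],[-0.001,0,0,0,0,0,0]]}}

```text
time: 6.85
position: [0.5342, 0.1336, 0.1281]
tool_rot: [-0.122, 0.993, -0.0, 0.0]
ft_force: [0.0, -1.8, -0.8]
grip_width: 0.0012
```

```bash
cat >> h.py <<'E'
def bail(f,yaw=14,zmax=.16):
    s,c=fitpail(f); a=np.deg2rad(yaw); M=np.array([[np.cos(a),np.sin(a)],[-np.sin(a),np.cos(a)]])
    l=np.c_[(s[:,:2]-c)@M.T,s[:,2]]
    # near leg: y about -.047 above rim
    b=l[(l[:,2]>.076)&(l[:,2]<.112)&(abs(l[:,1]+.047)<.008)]
    print('leg n',len(b),'angle',np.rad2deg(np.arctan2(b[:,2]-.062,-b[:,0])).round(0)[::4],'med',np.median(np.rad2deg(np.arctan2(b[:,2]-.062,-b[:,0]))).round(1), 'y',np.median(b[:,1]).round(4))
    return l,c
E
python3 - <<'E'
from h import *
st(); p,d,m=shot('scene','s5'); cv2.imwrite('pics/v5.png',cv2.resize(p[180:270,190:310],None,fx=4,fy=4,interpolation=2))
bail('scene0');bail('s4');bail('s5')
E
```

```text
t 6.85 p [0.5342 0.1336 0.1281] yaw 104.0 tz [ 0. -0. -1.] F [ 0.02 -1.82 -0.76] M [-0.02  0.07 -0.  ] w 0.0012 q6 -1.77
centre [0.5541 0.1393] 367
leg n 27 angle [38. 35. 40. 37. 43. 40. 38.] med 38.7 y -0.0501
centre [0.5539 0.1392] 365
leg n 32 angle [61. 60. 64. 58. 65. 65. 61. 78.] med 62.1 y -0.0493
centre [0.554  0.1393] 376
leg n 30 angle [87. 90. 87. 87. 93. 85. 87. 94.] med 89.9 y -0.0493
```

>>> {"fn": "drive_tool", "kwargs": {"series": [[-0.002,0,0,0,0,0,0],[0,0,0,0,0,0,0],[0.01,0,0,0,0,0,0],[0.03,0,0,0,0,0,0],[0.02,0,-0.06,0,0,0,0.55]]}}

```text
time: 7.52
position: [0.4723, 0.1191, 0.184]
tool_rot: [-0.122, 0.993, 0.001, -0.007]
ft_force: [1.2, -0.2, 0.9]
grip_width: 0.0049
```

Run:
```python
from h import *
st(); p,d,m=shot('scene','s6'); cv2.imwrite('pics/v6.png',cv2.resize(p[170:270,190:310],None,fx=5,fy=5,interpolation=2))
l,c=bail('s6')
b=l[(l[:,2]>.112)&(l[:,2]<.155)&(abs(l[:,0])<.03)];b=b[np.argsort(b[:,2])];print(len(b),b[::3].round(3).tolist())
plan(np.r_[c,.195],104,4)
```

```text
t 7.53 p [0.4723 0.1191 0.184 ] yaw 104.0 tz [-0.013 -0.    -1.   ] F [ 1.15 -0.23  0.91] M [ 0.07 -0.02 -0.04] w 0.0049 q6 -1.8
centre [0.5541 0.1393] 373
leg n 25 angle [ 91.  91.  95.  90.  95. 102. 101.] med 91.2 y -0.0485
105 [[-0.001, -0.042, 0.113], [-0.002, -0.051, 0.113], [-0.006, 0.036, 0.115], [-0.006, 0.011, 0.116], [-0.004, -0.022, 0.116], [-0.0, -0.046, 0.117], [-0.003, -0.035, 0.117], [-0.004, -0.015, 0.117], [0.0, -0.022, 0.118], [-0.003, 0.01, 0.118], [-0.009, 0.037, 0.118], [-0.007, 0.034, 0.119], [0.002, -0.037, 0.119], [-0.002, -0.034, 0.12], [-0.001, -0.037, 0.12], [-0.007, 0.017, 0.12], [-0.006, -0.014, 0.12], [-0.002, -0.031, 0.121], [-0.005, 0.008, 0.122], [-0.003, -0.011, 0.124], [-0.004, 0.009, 0.127], [-0.001, -0.013, 0.129], [-0.005, 0.008, 0.131], [-0.001, -0.013, 0.132], [-0.009, 0.007, 0.135], [-0.005, -0.01, 0.136], [-0.004, -0.009, 0.138], [-0.006, -0.014, 0.14], [-0.003, 0.009, 0.141], [0.0, -0.009, 0.142], [-0.006, -0.011, 0.144], [-0.002, -0.011, 0.146], [-0.005, 0.011, 0.146], [-0.006, -0.011, 0.147], [-0.006, 0.006, 0.148]]
[-0.0204, 0.0001, -0.0006] [-0.01, 0.01, 0.01]
[-0.0204, 0.0001, -0.0006] [-0.01, 0.01, 0.01]
[-0.0204, 0.0001, -0.0006] [-0.01, 0.01, 0.01]
[-0.0204, 0.0001, -0.0006] [-0.01, 0.01, 0.01]
```

View pics/v6.png

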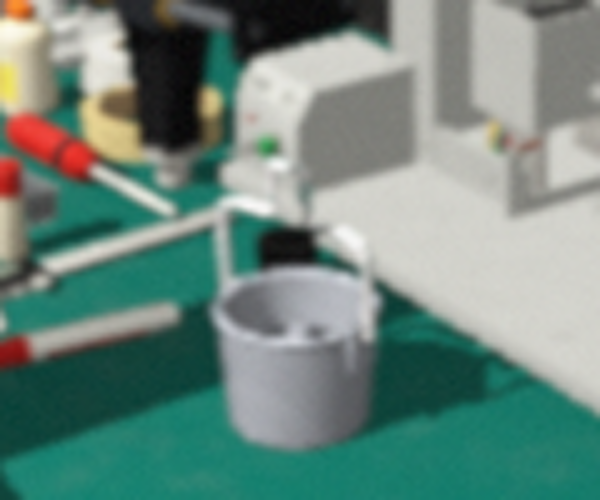

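The bail is upright at crop (285,210), with its loop at (290,170) and the pail standing in place. Next I refine the yaw from the cross wire and plan the approach.

Run:
```python
from h import *
l,c=bail('s6',0)
b=l[(l[:,2]>.111)&(l[:,2]<.15)&(np.hypot(l[:,0],l[:,1])<.055)]
g=least_squares(lambda a:b[:,0]*np.cos(a[0])+b[:,1]*np.sin(a[0])-a[1],[.25,0],loss='soft_l1',f_scale=.002);print('yaw',np.rad2deg(g.x[0]),'off',g.x[1],len(b))
a=g.x[0]; pos=c+np.array([np.cos(a),np.sin(a)])*(g.x[1]+.001); print(c,pos)
plan(np.r_[pos,.185],90+np.rad2deg(a),4)
```

```text
centre [0.5541 0.1393] 373
leg n 25 angle [104. 106. 112. 110. 118. 128. 134.] med 110.7 y -0.0468
yaw 18.576684655219218 off -0.004168900977997249 108
[0.55406591 0.1392647 ] [0.55106211 0.13825517]
[-0.0196, 0.0, 0.0019] [-0.01, 0.01, -1.14]
[-0.0196, -0.0004, 0.0019] [-0.01, 0.01, -1.14]
[-0.0196, -0.0008, 0.0019] [-0.01, 0.01, -1.14]
[-0.0195, -0.0012, 0.0019] [-0.01, 0.01, -1.14]
```

>>> {"fn": "drive_tool", "kwargs": {"series": [[-0.0196,0,0,0,0,-0.75,0.55],[-0.0196,-0.0003,0,0,0,-0.75,0.55],[-0.0196,-0.0006,0,0,0,-0.75,0.55],[-0.0196,-0.0008,0,0,0,-0.75,0.55],[0,0,0,0,0,0,0.55]]}}

```text
time: 8.2
position: [0.5546, 0.1384, 0.1873]
tool_rot: [-0.148, 0.989, -0.0, 0.001]
ft_force: [1.0, 0.5, -0.5]
grip_width: 0.0467
```

```bash
python3 -c "
from h import *
st();plan((.5515,.138,.125),107,4)"
```

```text
t 8.2 p [0.5546 0.1384 0.1873] yaw 107.0 tz [ 0.001 -0.    -1.   ] F [ 0.98  0.5  -0.45] M [ 0.02  0.07 -0.04] w 0.0467 q6 -1.82
[0.0008, 0.0001, 0.0156] [-0.01, 0.01, 0.0]
[0.0008, 0.0001, 0.0156] [-0.01, 0.01, 0.0]
[0.0008, 0.0001, 0.0156] [-0.01, 0.01, 0.0]
[0.0008, 0.0001, 0.0156] [-0.01, 0.01, 0.0]
```

>>> {"fn": "drive_tool", "kwargs": {"series": [[0.0008,0,0.0156,0,0,0,0.55],[0.0008,0,0.0156,0,0,0,0.55],[0.0008,0,0.0156,0,0,0,0.55],[0.0008,0,0.015,0,0,0,0.55],[0,0,0,0,0,0,0.55]]}}

```text
time: 8.82
position: [0.5495, 0.1373, 0.1238]
tool_rot: [-0.148, 0.989, 0.0, -0.002]
ft_force: [-0.1, -0.2, 0.4]
grip_width: 0.048
```

>>> {"fn": "drive_tool", "kwargs": {"series": [[0,0,0,0,0,0,0.2],[0,0,0,0,0,0,0.2],[0,0,0,0,0,0,0.2],[0,0,0,0,0,0,0.2]], "squeeze": 35}}

```text
time: 9.32
position: [0.5511, 0.138, 0.1262]
tool_rot: [-0.148, 0.989, 0.0, 0.001]
ft_force: [-0.1, 2.3, 2.5]
grip_width: 0.0253
```

Run:
```python
from h import *
st(); p,d,m=shot('scene','s7'); cv2.imwrite('pics/v7.png',cv2.resize(p[150:270,190:310],None,fx=5,fy=5,interpolation=2)); bail('s7',16)
```

```text
t 9.32 p [0.5511 0.138  0.1262] yaw 107.0 tz [ 0.001  0.001 -1.   ] F [-0.14  2.34  2.5 ] M [0.42 0.18 0.02] w 0.0253 q6 -1.82
centre [0.554  0.1389] 366
leg n 29 angle [89. 88. 89. 86. 82. 89. 85. 86.] med 86.6 y -0.0498
```

View pics/v7.png

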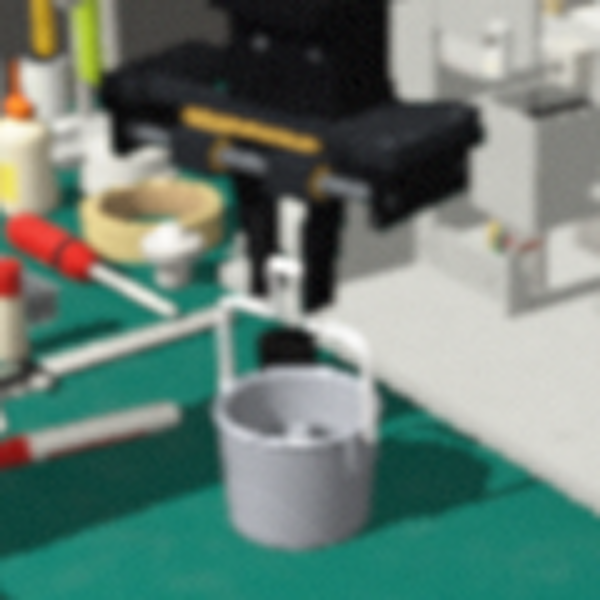

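The picture shows the fingers straddling the loop at (285,290), with the pail standing straight below. The width of 25.3 mm fits the loop. I lift gently.

>>> {"fn": "drive_tool", "kwargs": {"series": [[0,0,-0.002,0,0,0,0.2],[0,0,-0.003,0,0,0,0.2],[0,0,-0.004,0,0,0,0.2],[0,0,-0.006,0,0,0,0.2],[0,0,-0.008,0,0,0,0.2]]}}

```text
time: 10.0
position: [0.5507, 0.1374, 0.1488]
tool_rot: [-0.148, 0.989, -0.0, -0.0]
ft_force: [0.0, 1.1, -5.3]
grip_width: 0.0251
```

>>> {"fn": "drive_tool", "kwargs": {"series": [[0,0,-0.02,0,0,0,0.2],[0,0,-0.03,0,0,0,0.2],[0,0,-0.03,0,0,0,0.2],[0,0,-0.015,0,0,0,0.2],[0,0,0,0,0,0,0.2]]}}

```text
time: 10.62
position: [0.5514, 0.1375, 0.2447]
tool_rot: [-0.148, 0.989, -0.0, 0.001]
ft_force: [0.5, -0.1, -6.4]
grip_width: 0.0251
```

```bash
python3 -c "
from h import *
st();plan((.465,-.19,.245),87.5,12)"
```

```text
t 10.62 p [0.5514 0.1375 0.2447] yaw 107.0 tz [ 0.003  0.    -1.   ] F [ 0.47 -0.11 -6.36] M [ 0.04 -0.01 -0.  ] w 0.0251 q6 -1.82
[0.0149, -0.024, -0.0001] [-0.0, 0.01, 1.63]
[0.0142, -0.0244, -0.0] [-0.0, 0.01, 1.63]
[0.0135, -0.0248, -0.0] [-0.0, 0.01, 1.63]
[0.0128, -0.0252, -0.0] [-0.0, 0.01, 1.63]
[0.0121, -0.0255, -0.0] [-0.0, 0.01, 1.63]
[0.0113, -0.0259, -0.0] [-0.0, 0.01, 1.63]
[0.0106, -0.0262, -0.0] [-0.0, 0.01, 1.63]
[0.0098, -0.0265, -0.0] [-0.0, 0.01, 1.63]
[0.0091, -0.0267, -0.0] [-0.0, 0.01, 1.63]
[0.0083, -0.027, -0.0] [-0.0, 0.01, 1.63]
[0.0076, -0.0272, -0.0] [-0.0, 0.01, 1.63]
[0.0068, -0.0274, -0.0] [-0.0, 0.01, 1.63]
```

>>> {"fn": "drive_tool", "kwargs": {"series": [[0.0075,-0.012,0,0,0,0.8,0.2],[0.0075,-0.012,0,0,0,0.8,0.2],[0.0142,-0.0244,0,0,0,1.65,0.2],[0.0135,-0.0248,0,0,0,1.65,0.2],[0.0128,-0.0252,0,0,0,1.65,0.2]]}}

```text
time: 11.25
position: [0.5204, 0.0265, 0.2426]
tool_rot: [-0.09, 0.996, 0.0, -0.001]
ft_force: [0.6, 0.3, -5.0]
grip_width: 0.0253
```

>>> {"fn": "drive_tool", "kwargs": {"series": [[0.0121,-0.0255,0,0,0,1.63,0.2],[0.0113,-0.0259,0,0,0,1.63,0.2],[0.0106,-0.0262,0,0,0,1.63,0.2],[0.0098,-0.0265,0,0,0,1.63,0.2],[0.0091,-0.0267,0,0,0,1.63,0.2]]}}

```text
time: 11.88
position: [0.484, -0.1098, 0.2428]
tool_rot: [-0.019, 1.0, 0.0, -0.001]
ft_force: [-1.2, 0.6, -6.3]
grip_width: 0.0251
```

>>> {"fn": "drive_tool", "kwargs": {"series": [[0.0083,-0.027,0,0,0,1.63,0.2],[0.0076,-0.0272,0,0,0,1.63,0.2],[0.0035,-0.0137,0,0,0,0.8,0.2],[0.0033,-0.0137,0,0,0,0.8,0.2],[0,0,0,0,0,0,0.2]]}}

```text
time: 12.5
position: [0.4633, -0.1907, 0.2434]
tool_rot: [0.023, 1.0, 0.0, -0.0]
ft_force: [0.0, 0.9, -6.6]
grip_width: 0.0253
```

Run:
```python
from h import *
st(); p,d,m=shot('scene','s8'); q,_,_=shot('side','d8')
o=np.zeros((500,800,3),np.uint8); o[:480,:480]=cv2.resize(p[160:280,290:410],None,fx=4,fy=4,interpolation=2)
o[:400,480:]=cv2.resize(q[120:220,290:370],None,fx=4,fy=4,interpolation=2);cv2.imwrite('pics/v8.png',o)
for f in('s8','d8'):
    W=cloud(load(f)).reshape(-1,3)
    t=W[(W[:,0]>.44)&(W[:,0]<.5)&(W[:,2]>.1)&(W[:,2]<.3)&(abs(W[:,1]+.19)<.09)]
    for lo in np.arange(.1,.27,.01):
        r=t[(t[:,2]>=lo)&(t[:,2]<lo+.01)]
        if len(r):print(f,lo.round(2),len(r),np.percentile(r,[3,50,97],axis=0).round(3)[:,:2].tolist())
```

```text
t 12.5 p [ 0.4633 -0.1907  0.2434] yaw 87.4 tz [-0.  0. -1.] F [ 0.04  0.88 -6.6 ] M [ 0.11  0.   -0.03] w 0.0253 q6 -2.14
s8 0.11 13 [[0.441, -0.225], [0.448, -0.221], [0.47, -0.214]]
s8 0.12 92 [[0.441, -0.228], [0.457, -0.225], [0.485, -0.217]]
s8 0.13 88 [[0.441, -0.228], [0.455, -0.225], [0.486, -0.218]]
s8 0.14 98 [[0.441, -0.23], [0.457, -0.227], [0.487, -0.219]]
s8 0.15 213 [[0.442, -0.23], [0.471, -0.184], [0.497, -0.154]]
s8 0.16 281 [[0.442, -0.235], [0.468, -0.177], [0.499, -0.154]]
s8 0.17 238 [[0.443, -0.236], [0.468, -0.168], [0.499, -0.153]]
s8 0.18 210 [[0.442, -0.241], [0.468, -0.166], [0.499, -0.146]]
s8 0.19 32 [[0.461, -0.241], [0.464, -0.238], [0.469, -0.145]]
s8 0.2 30 [[0.461, -0.242], [0.464, -0.148], [0.469, -0.144]]
s8 0.21 25 [[0.461, -0.242], [0.464, -0.239], [0.466, -0.141]]
s8 0.22 34 [[0.46, -0.243], [0.463, -0.238], [0.466, -0.143]]
s8 0.23 94 [[0.46, -0.237], [0.463, -0.208], [0.465, -0.151]]
s8 0.24 80 [[0.454, -0.215], [0.461, -0.183], [0.474, -0.172]]
s8 0.25 111 [[0.452, -0.215], [0.46, -0.211], [0.473, -0.173]]
s8 0.26 140 [[0.452, -0.215], [0.4
[... 328 characters left out ...]
.496, -0.148]]
d8 0.16 123 [[0.441, -0.228], [0.465, -0.192], [0.498, -0.144]]
d8 0.17 110 [[0.442, -0.23], [0.469, -0.212], [0.498, -0.142]]
d8 0.18 78 [[0.441, -0.235], [0.467, -0.196], [0.499, -0.138]]
d8 0.19 12 [[0.456, -0.238], [0.46, -0.188], [0.466, -0.139]]
d8 0.2 10 [[0.456, -0.236], [0.461, -0.142], [0.465, -0.136]]
d8 0.21 13 [[0.455, -0.236], [0.459, -0.227], [0.463, -0.141]]
d8 0.22 9 [[0.453, -0.235], [0.458, -0.142], [0.463, -0.136]]
d8 0.23 31 [[0.456, -0.227], [0.459, -0.17], [0.464, -0.14]]
d8 0.24 36 [[0.449, -0.21], [0.457, -0.176], [0.469, -0.166]]
d8 0.25 45 [[0.449, -0.213], [0.455, -0.172], [0.47, -0.166]]
d8 0.26 48 [[0.449, -0.208], [0.456, -0.18], [0.471, -0.164]]
```

View pics/v8.png

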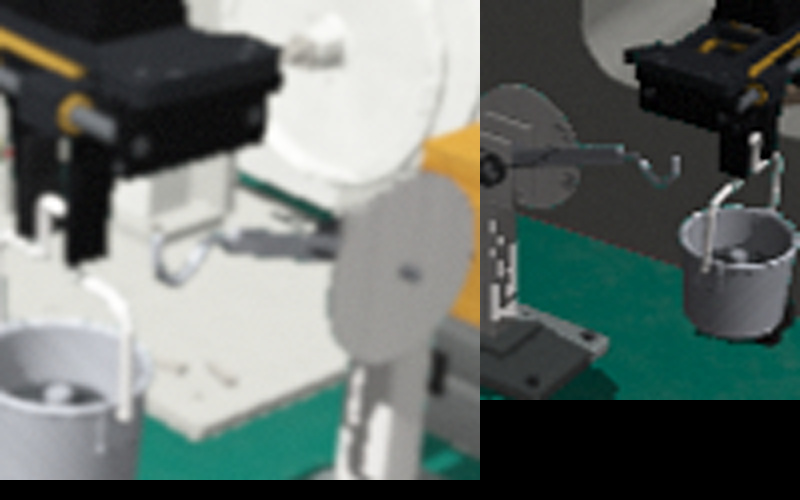

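The left (scene) panel shows the loop at (45,215) between the fingers and the hook nose at (157,245). The right (side) panel shows the pail hanging upright in front of the hook nose at (677,160). Measured in the same cameras, the loop needs +72 mm in x and -2 mm in y to reach the seat. I pass over the nose high up.

>>> {"fn": "drive_tool", "kwargs": {"series": [[-0.004,0.0002,0,0,0,0,0.2],[-0.008,0.0002,0,0,0,0,0.2],[-0.012,0.0002,0,0,0,0,0.2],[-0.012,0.0002,0,0,0,0,0.2],[-0.012,0.0002,0,0,0,0,0.2]]}}

```text
time: 13.22
position: [0.5127, -0.1912, 0.2435]
tool_rot: [0.022, 1.0, -0.0, 0.0]
ft_force: [-0.6, 0.5, -6.2]
grip_width: 0.0253
```

>>> {"fn": "drive_tool", "kwargs": {"series": [[-0.012,0.0002,0,0,0,0,0.2],[-0.008,0,0,0,0,0,0.2],[-0.004,0,0,0,0,0,0.2],[0,0,0,0,0,0,0.2]]}}

```text
time: 13.72
position: [0.5356, -0.1921, 0.2434]
tool_rot: [0.022, 1.0, 0.0, -0.0]
ft_force: [0.6, -0.7, -5.0]
grip_width: 0.0249
```

Run:
```python
from h import *
st(); p,d,m=shot('scene','s9'); q,_,_=shot('side','d9')
o=np.zeros((500,800,3),np.uint8); o[:500,:400]=cv2.resize(p[180:280,320:400],None,fx=5,fy=5,interpolation=2)
o[:480,400:]=cv2.resize(q[120:200,290:356],(396+4,480),interpolation=2);cv2.imwrite('pics/v9.png',o)
st()
```

```text
t 13.72 p [ 0.5356 -0.1921  0.2434] yaw 87.4 tz [-0.  0. -1.] F [ 0.58 -0.73 -5.  ] M [ 0.01  0.04 -0.05] w 0.0249 q6 -2.07
 t 13.82 p [ 0.5351 -0.192   0.2434] yaw 87.4 tz [-0.001  0.    -1.   ] F [-0.2   0.13 -5.8 ] M [ 0.03  0.   -0.04] w 0.0253 q6 -2.07
```

View pics/v9.png

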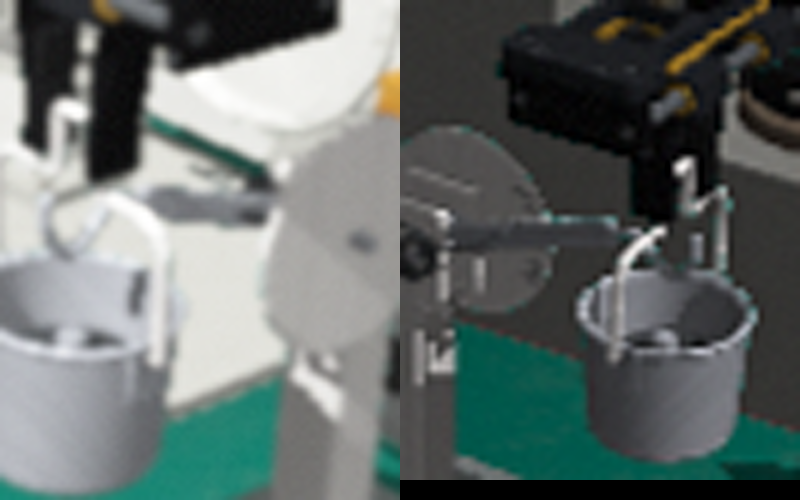

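The nose at (45,215) in the scene panel is inside the bail and under the loop end at (67,105). The side panel agrees. I start lowering.

>>> {"fn": "drive_tool", "kwargs": {"series": [[0,0,0.003,0,0,0,0.2],[0,0,0.006,0,0,0,0.2],[0,0,0.007,0,0,0,0.2],[0,0,0.007,0,0,0,0.2],[0,0,0.007,0,0,0,0.2]]}}

```text
time: 14.45
position: [0.5354, -0.1921, 0.2129]
tool_rot: [0.022, 1.0, 0.0, -0.0]
ft_force: [0.0, 0.0, -5.5]
grip_width: 0.025
```

>>> {"fn": "drive_tool", "kwargs": {"series": [[0,0,0.005,0,0,0,0.2],[0,0,0.003,0,0,0,0.2],[0,0,0.002,0,0,0,0.2],[0,0,0.002,0,0,0,0.2],[0,0,0.002,0,0,0,0.2]]}}

```text
time: 15.08
position: [0.5357, -0.1922, 0.1996]
tool_rot: [0.022, 1.0, -0.0, 0.0]
ft_force: [0.3, -0.1, -5.9]
grip_width: 0.0251
```

Run:
```python
from h import *
st(); p,d,m=shot('scene','s10'); q,_,_=shot('side','d10')
o=np.zeros((500,800,3),np.uint8); o[:500,:400]=cv2.resize(p[180:280,320:400],None,fx=5,fy=5,interpolation=2)
o[:480,400:]=cv2.resize(q[120:200,290:356],(396+4,480),interpolation=2);cv2.imwrite('pics/v10.png',o)
st()
```

```text
t 15.07 p [ 0.5357 -0.1922  0.1996] yaw 87.4 tz [ 0. -0. -1.] F [ 0.28 -0.12 -5.88] M [ 0.03  0.08 -0.01] w 0.0251 q6 -2.07
 t 15.18 p [ 0.5355 -0.192   0.1994] yaw 87.4 tz [-0.  0. -1.] F [ 0.55 -0.61 -6.63] M [ 0.03 -0.02  0.02] w 0.0251 q6 -2.07
```

View pics/v10.png

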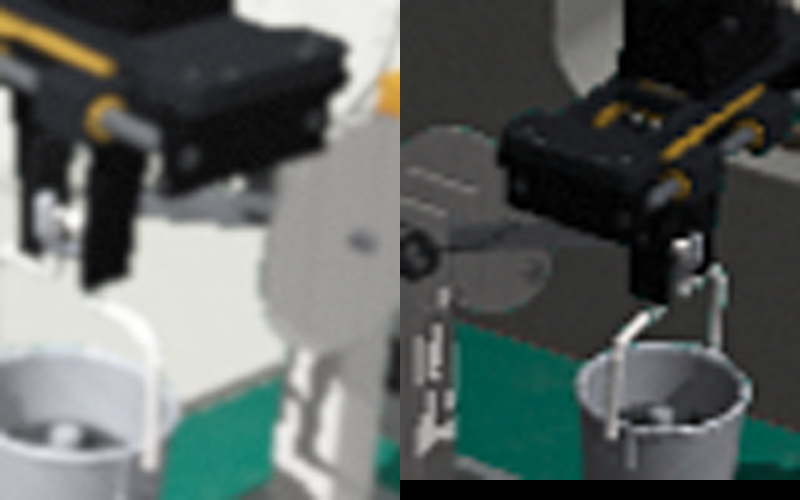

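The nose at (42,215) sits in front of the loop wire, and the loop is in the mouth just above the seat. From here I lower by feel.

>>> {"fn": "drive_tool", "kwargs": {"series": [[0,0,0.0015,0,0,0,0.2],[0,0,0.0015,0,0,0,0.2],[0,0,0.0015,0,0,0,0.2],[0,0,0.0015,0,0,0,0.2],[0,0,0.0015,0,0,0,0.2]]}}

```text
time: 15.8
position: [0.5356, -0.1921, 0.1919]
tool_rot: [0.022, 1.0, 0.0, -0.0]
ft_force: [0.4, -0.8, -5.4]
grip_width: 0.0255
```

>>> {"fn": "drive_tool", "kwargs": {"series": [[0.0001,0,0.0012,0,0,0,0.2],[0.0001,0,0.0012,0,0,0,0.2],[0.0001,0,0.0012,0,0,0,0.2],[0.0001,0,0.0012,0,0,0,0.2],[0.0001,0,0.0012,0,0,0,0.2]]}}

```text
time: 16.42
position: [0.535, -0.1921, 0.1861]
tool_rot: [0.022, 1.0, -0.0, -0.0]
ft_force: [-1.5, -0.3, -3.8]
grip_width: 0.0248
```

>>> {"fn": "drive_tool", "kwargs": {"series": [[0.0001,0,0.0012,0,0,0,0.2],[0.0001,0,0.0012,0,0,0,0.2],[0.0001,0,0.0012,0,0,0,0.2],[0.0001,0,0.0012,0,0,0,0.2],[0.0001,0,0.0012,0,0,0,0.2]]}}

```text
time: 17.05
position: [0.5344, -0.1921, 0.18]
tool_rot: [0.022, 1.0, 0.0, -0.0]
ft_force: [-2.7, -0.3, -1.6]
grip_width: 0.0248
```

The hook pushes the loop towards -x, so it is on the slope behind the seat. I shift forward a little while holding height.

>>> {"fn": "drive_tool", "kwargs": {"series": [[0.001,0,0,0,0,0,0.2],[0.001,0,0,0,0,0,0.2],[0.001,0,0,0,0,0,0.2],[0,0,0,0,0,0,0.2]]}}

```text
time: 17.55
position: [0.5328, -0.1924, 0.1805]
tool_rot: [0.022, 1.0, -0.001, 0.001]
ft_force: [4.2, -0.2, -2.7]
grip_width: 0.0248
```

```bash
cat >> h.py <<'E'
def avgF(n=5):
    F=[]
    for i in range(n): robot.camera('wrist'); F.append(robot.get_obs()['ft_force'])
    print('avgF',np.mean(F,0).round(2),np.std(F,0).round(2))
E
python3 -c "
from h import *
avgF();st()"
```

```text
avgF [ 3.58 -0.73 -2.38] [0.34 0.23 0.25]
 t 17.8 p [ 0.5322 -0.1923  0.1803] yaw 87.4 tz [ 0.001 -0.001 -1.   ] F [ 3.72 -0.84 -2.3 ] M [-0.08 -0.59  0.05] w 0.0253 q6 -2.07
```

>>> {"fn": "drive_tool", "kwargs": {"series": [[-0.0006,0,0,0,0,0,0.2],[-0.0006,0,0,0,0,0,0.2],[0,0,0.001,0,0,0,0.2],[0,0,0.001,0,0,0,0.2],[0,0,0.001,0,0,0,0.2]]}}

```text
time: 18.42
position: [0.5322, -0.1919, 0.1768]
tool_rot: [0.022, 1.0, 0.0, -0.001]
ft_force: [0.2, -1.6, -2.4]
grip_width: 0.0248
```

>>> {"fn": "drive_tool", "kwargs": {"series": [[0,0,0.001,0,0,0,0.2],[0,0,0.001,0,0,0,0.2],[0,0,0.001,0,0,0,0.2],[0,0,0,0,0,0,0.2]]}}

```text
time: 18.92
position: [0.5325, -0.1917, 0.1739]
tool_rot: [0.022, 1.0, 0.0, -0.0]
ft_force: [-0.4, -1.1, -1.6]
grip_width: 0.0255
```

```bash
python3 -c "
from h import *
avgF();st()"
```

```text
avgF [-0.9  -0.54 -1.13] [0.47 0.43 0.47]
 t 19.18 p [ 0.5326 -0.1917  0.174 ] yaw 87.4 tz [-0.  0. -1.] F [-1.35 -0.15 -1.41] M [0.05 0.19 0.  ] w 0.0252 q6 -2.07
```

>>> {"fn": "drive_tool", "kwargs": {"series": [[0.0002,0,0.0008,0,0,0,0.2],[0.0002,0,0.0008,0,0,0,0.2],[0,0,0.0008,0,0,0,0.2],[0,0,0.0006,0,0,0,0.2],[0,0,0,0,0,0,0.2]]}}

```text
time: 19.8
position: [0.5325, -0.1918, 0.171]
tool_rot: [0.022, 1.0, 0.0, 0.0]
ft_force: [-0.1, 1.1, -1.0]
grip_width: 0.0251
```

```bash
python3 -c "
from h import *
avgF(10);st()"
```

```text
avgF [ 0.29  1.41 -0.69] [0.63 0.46 0.51]
 t 20.3 p [ 0.5325 -0.1919  0.1711] yaw 87.4 tz [ 0.  0. -1.] F [ 0.46  1.96 -1.11] M [ 0.23 -0.12 -0.06] w 0.0251 q6 -2.07
```

>>> {"fn": "drive_tool", "kwargs": {"series": [[0,0,0.0005,0,0,0,0.2],[0,0,0.0005,0,0,0,0.2],[0,0,0.0005,0,0,0,0.2],[0,0,0,0,0,0,0.2]]}}

```text
time: 20.8
position: [0.5324, -0.1919, 0.1695]
tool_rot: [0.022, 1.0, 0.0, -0.0]
ft_force: [0.2, 1.4, -1.0]
grip_width: 0.0251
```

```bash
python3 -c "
from h import *
avgF(10);st()"
```

```text
avgF [ 0.69  1.79 -0.43] [0.47 0.48 0.34]
 t 21.3 p [ 0.5324 -0.1919  0.1696] yaw 87.4 tz [-0.  0. -1.] F [ 1.08  1.57 -0.13] M [ 0.3  -0.01 -0.02] w 0.025 q6 -2.07
```

>>> {"fn": "drive_tool", "kwargs": {"series": [[0,0.0004,0,0,0,0,0.2],[0,0.0004,0,0,0,0,0.2],[0,0,0.0005,0,0,0,0.2],[0,0,0,0,0,0,0.2]]}}

```text
time: 21.8
position: [0.5325, -0.1917, 0.1691]
tool_rot: [0.022, 1.0, -0.0, 0.0]
ft_force: [-1.1, -1.0, 0.2]
grip_width: 0.0253
```

Run:
```python
from h import *
avgF(8);st()
for n,f in(('scene','s11'),('side','d11')):
    shot(n,f)
```

```text
avgF [-0.81 -1.86 -0.01] [0.33 0.69 0.3 ]
 t 22.2 p [ 0.5325 -0.1915  0.1691] yaw 87.4 tz [ 0.    -0.001 -1.   ] F [-0.5  -2.99  0.19] M [-0.33  0.1   0.01] w 0.0252 q6 -2.07
```

>>> {"fn": "drive_tool", "kwargs": {"series": [[0,-0.0004,0,0,0,0,0.2],[0,0,0,0,0,0,0.2],[0,0,0,0,0,0,0.2]], "squeeze": 8}}

```text
time: 22.68
position: [0.5327, -0.1907, 0.169]
tool_rot: [0.022, 1.0, 0.001, 0.0]
ft_force: [1.6, 4.0, 0.4]
grip_width: 0.0264
```

>>> {"fn": "drive_tool", "kwargs": {"series": [[0,0,0,0,0,0,0.2],[0,0,0,0,0,0,0.2],[0,0,0,0,0,0,0.2],[0,0,0,0,0,0,0.2]], "squeeze": 3}}

```text
time: 23.18
position: [0.5322, -0.1913, 0.169]
tool_rot: [0.022, 1.0, 0.0, -0.0]
ft_force: [1.8, 3.7, -0.6]
grip_width: 0.0265
```

```bash
python3 -c "
from h import *
avgF(8);st()"
```

```text
avgF [ 1.28  3.11 -0.23] [0.48 0.42 0.43]
 t 23.57 p [ 0.5322 -0.1916  0.169 ] yaw 87.4 tz [-0.  0. -1.] F [1.19 3.13 0.18] M [ 0.54 -0.1  -0.05] w 0.0264 q6 -2.07
```

>>> {"fn": "drive_tool", "kwargs": {"series": [[0,0.0003,0,0,0,0,0.305],[0,0,0,0,0,0,0.31],[0,0,0,0,0,0,0.315],[0,0,0,0,0,0,0.32],[0,0,0,0,0,0,0.325]]}}

```text
time: 24.2
position: [0.5326, -0.1919, 0.1692]
tool_rot: [0.022, 1.0, -0.001, 0.0]
ft_force: [0.5, 0.1, 0.3]
grip_width: 0.0279
```

>>> {"fn": "drive_tool", "kwargs": {"series": [[0,0,0,0,0,0,0.33],[0,0,0,0,0,0,0.335],[0,0,0,0,0,0,0.34],[0,0,0,0,0,0,0.345],[0,0,0,0,0,0,0.35]]}}

```text
time: 24.82
position: [0.5324, -0.1912, 0.169]
tool_rot: [0.022, 1.0, -0.0, 0.0]
ft_force: [-0.6, -0.1, -0.4]
grip_width: 0.0302
```

Run:
```python
from h import *
avgF(6);st()
def rep(f):
    W=cloud(load(f)).reshape(-1,3)
    t=W[(W[:,0]>.49)&(W[:,0]<.58)&(W[:,2]>.02)&(abs(W[:,1]+.19)<.06)]
    r=t[(t[:,2]>.02)&(t[:,2]<.1)]; print(f,'pail',np.percentile(r,[2,98],axis=0).round(3)[:,:2].tolist(),'zmin',t[:,2].min().round(3))
    a=W[(W[:,0]>.565)&(W[:,0]<.61)&(W[:,2]>.15)&(W[:,2]<.26)&(abs(W[:,1]+.193)<.012)]
    if len(a)>5:print('arm slope',np.polyfit(a[:,0],a[:,2],1)[0].round(3),len(a))
for n in('scene','side'):
    shot(n,n+'12')
for f in('scene0','side0','s11','d11','scene12','side12'): rep(f)
```

```text
avgF [-0.2   0.34  0.29] [0.24 0.46 0.19]
 t 25.12 p [ 0.5324 -0.1913  0.169 ] yaw 87.4 tz [-0.  0. -1.] F [-0.35  0.75  0.29] M [0.01 0.06 0.01] w 0.0305 q6 -2.07Traceback (most recent call last):
  File "<stdin>", line 11, in <module>
  File "<stdin>", line 6, in rep
    return _quantile_unchecked(
        a, q, axis, out, overwrite_input, method, keepdims, weights)
    return _ureduce(a,
                    func=_quantile_ureduce_func,
    ...<5 lines>...
                    overwrite_input=overwrite_input,
                    method=method)
    r = func(a, **kwargs)
    result = _quantile(arr,
                       quantiles=q,
    ...<2 lines>...
                       out=out,
                       weights=wgt)
    slices_having_nans = np.isnan(arr[-1, ...])
                                  ~~~^^^^^^^^^
IndexError: index -1 is out of bounds for axis 0 with size 0
```

The forces are zero at 30 mm opening, so the arm carries the pail. I open wider and retreat straight up.

>>> {"fn": "drive_tool", "kwargs": {"series": [[0,0,0,0,0,0,0.4],[0,0,0,0,0,0,0.48],[0,0,0,0,0,0,0.5],[0,0,-0.004,0,0,0,0.5],[0,0,-0.008,0,0,0,0.5]]}}

```text
time: 25.85
position: [0.5322, -0.1912, 0.1812]
tool_rot: [0.022, 1.0, 0.0, -0.0]
ft_force: [-0.1, -0.8, 0.8]
grip_width: 0.0433
```

>>> {"fn": "drive_tool", "kwargs": {"series": [[0,0,-0.015,0,0,0,0.5],[0,0,-0.025,0,0,0,0.5],[0,0,-0.025,0,0,0,0.5],[0,0,-0.04,0,0,0,0.5],[0,0,-0.04,0,0,0,0.5]]}}

```text
time: 26.48
position: [0.5323, -0.1912, 0.3284]
tool_rot: [0.022, 1.0, -0.0, 0.0]
ft_force: [0.4, -0.6, -0.0]
grip_width: 0.0435
```

Run:
```python
from h import *
st(); p,d,m=shot('scene','s13'); q,_,_=shot('side','d13')
o=np.zeros((500,800,3),np.uint8); o[:500,:400]=cv2.resize(p[180:305,320:420],(400,500),interpolation=2)
o[:480,400:]=cv2.resize(q[120:216,280:360],(400,480),interpolation=2);cv2.imwrite('pics/v13.png',o)
for i in range(8): robot.camera('scene')
p2,_,_=shot('scene','s14'); print('motion',cv2.absdiff(p,p2)[180:305,320:420].mean(), cv2.absdiff(p,p2)[180:305,320:420].max()); st()
```

```text
t 26.48 p [ 0.5323 -0.1912  0.3284] yaw 87.4 tz [ 0.001 -0.001 -1.   ] F [ 0.4  -0.6  -0.01] M [ 0.03 -0.01  0.04] w 0.0435 q6 -2.07
motion 1.0786666666666667 17
 t 27.02 p [ 0.532  -0.1911  0.325 ] yaw 87.4 tz [-0.002  0.001 -1.   ] F [-0.02  0.26  0.08] M [-0.    0.03  0.02] w 0.0437 q6 -2.07
```

View pics/v13.png

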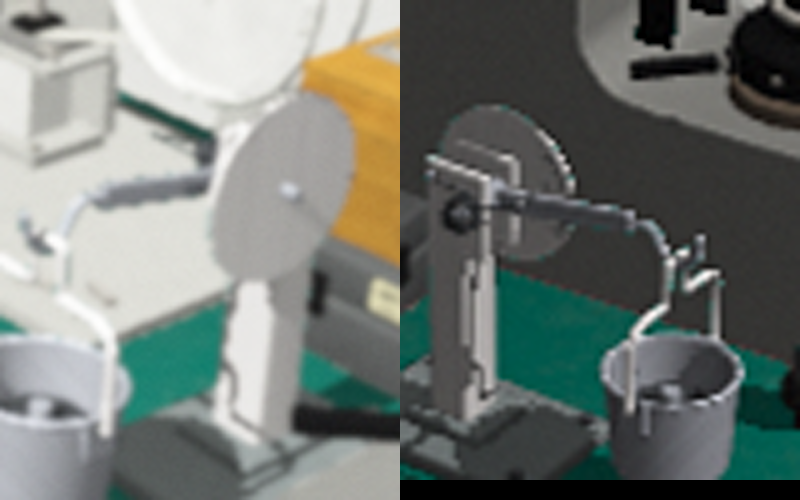

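The arm is bent down and the loop rests in the hook behind the nose, at (60,240) and (680,260). The pail hangs free. I let it settle, check once more and hand in.

>>> {"fn": "drive_tool", "kwargs": {"series": [[0,0,0,0,0,0,0.5],[0,0,0,0,0,0,0.5],[0,0,0,0,0,0,0.5],[0,0,0,0,0,0,0.5],[0,0,0,0,0,0,0.5]]}}

```text
time: 27.65
position: [0.5324, -0.1912, 0.3261]
tool_rot: [0.022, 1.0, -0.0, 0.0]
ft_force: [0.1, -0.1, 0.0]
grip_width: 0.0435
```

>>> {"fn": "drive_tool", "kwargs": {"series": [[0,0,0,0,0,0,0.5],[0,0,0,0,0,0,0.5],[0,0,0,0,0,0,0.5],[0,0,0,0,0,0,0.5],[0,0,0,0,0,0,0.5]]}}

```text
time: 28.28
position: [0.5324, -0.1913, 0.326]
tool_rot: [0.022, 1.0, -0.0, 0.0]
ft_force: [0.7, 0.0, 0.6]
grip_width: 0.0436
```

Run:
```python
from h import *
P=[robot.camera('scene')[0][180:305,320:420].astype(float) for i in range(16)]
z=load('scene0')
print([np.abs(P[i]-P[0]).mean().round(2) for i in range(1,16)]); st()
print(robot.hand_in())
```

```text
[np.float64(1.03), np.float64(1.04), np.float64(1.04), np.float64(1.04), np.float64(1.04), np.float64(1.03), np.float64(1.04), np.float64(1.04), np.float64(1.04), np.float64(1.03), np.float64(1.03), np.float64(1.03), np.float64(1.04), np.float64(1.03), np.float64(1.03)]
 t 29.07 p [ 0.5324 -0.1913  0.3261] yaw 87.4 tz [ 0. -0. -1.] F [-0.59 -0.37 -0.16] M [0.01 0.08 0.02] w 0.0434 q6 -2.07
the job is handed in; nothing more can be done
None
```

The pail now hangs by its loop on the tester's hook, and I handed the job in at about 29 s. I swung the bail upright, carried the pail over by the loop, and lowered it until the wrist force was about zero. Then I eased the grip off and drew the fingers straight up.

**Final checks:** the last picture shows the loop behind the hook's nose with the sprung arm bent down. Sixteen frames over about 0.8 s differ only by constant image noise, so nothing is moving. The wrist force is near zero with the fingers clear.

**What did not go cleanly:**
- **Bail push:** my first push on the bail was flat, and friction jammed it, so the pail tipped briefly. I backed off and the pail settled on the same spot (fitted centre within 0.3 mm). The second push, along the bail's arc, worked without moving the pail.
- **Lowering:** sideways forces of 2 to 4 N showed up between loop and hook while I lowered and let go. I corrected them with small shifts.
- **Load at release:** the vertical force was within about 0.3 N of zero, about the size of the sensor's noise and drift. The arm may have been about 1 mm high or low just before release.
- **Other items on the bench:** I did not measure their positions again afterwards. My planned paths kept well clear of them and I saw no contact.

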